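# Latch the hold-down plate onto the block shaker

## Task

Fit the hold-down plate over the tubes in the block shaker and lock it: turn both red T-head latches into line with the plate's slots, set the plate down gently until it sits flat on its seats with both T-heads up through their slots, then turn both latches a full quarter turn to their locked stops. Let go of everything, and leave the bottles, racks and other things on the bench where they are.

Things in the scene. Friction and masses are not known exactly. Their poses are not given: they have to be found in the camera images.
- shaker: block shaker, fixed, on either side of the bench: white body 170 (x) x 260 (y) x 80 mm, dark platform 136 x 226 mm on it (to 92 mm up), aluminium tube block 96 x 120 mm (to 122 mm; tube caps to 130 mm). Origin: centre of its underside, on the bench; z up, front to its -x. A latch stands at its y = +88 mm (left) and -88 mm (right), both at x = 0
- seat (a point): centre of the plate's seat, on the shaker's vertical axis, 134 mm above the bench; axes as the shaker's. The seats are the tops of two aluminium pedestals 30 mm across at y = +88 and -88 mm, a latch in the middle of each. Two locating pins, 8 mm across, tips tapered, rise to 144 mm above the bench at y = +51 and -51 mm
- plate: hold-down plate, loose, 210 to 420 g, at first flat on the bench: blue metal, 110 (x) x 224 (y) x 6 mm. Origin: centre of its underside; z up. Slots 52 (x) x 18 (y) mm at y = +88 and -88 mm, pin holes 12 mm across at y = +51 and -51 mm. Fits either way round. Fitted, its underside is 134 mm up and its y axis along the shaker's; it goes down only with both latches near 0
- plate_handle (a point): centre of the plate's yellow handle bar, 35 mm above the plate's underside: bar 14 (x) x 50 (y) x 12 mm on two posts 12 x 10 mm at y = +20 and -20 mm, top at 41 mm; to be gripped across its 14 mm width (along the plate's x)
- latch_l (a joint): left latch, rad, stops at 0 and 1.571. T-head: red bar 46 x 14 mm, 142.5 to 152.5 mm above the bench, on a 10 mm stem. 0: unlocked, bar along the shaker's x, in line with the plate's slot, stub to the shaker's front (-x). 1.571: locked, bar across the slot, stub outward (+y); from above it locks clockwise. Stays where left; about 2 N at the stub turns it
- latch_r (a joint): right latch, rad, stops at 0 and 1.571. T-head: red bar 46 x 14 mm, 142.5 to 152.5 mm above the bench, on a 10 mm stem. 0: unlocked, bar along the shaker's x, in line with the plate's slot, stub to the shaker's front (-x). 1.571: locked, bar across the slot, stub outward (-y); from above it locks anticlockwise. Stays where left; about 2 N at the stub turns it
- latch_l_stub (a point): centre of the top of the left latch's stub: a red upright pin 12 mm across and 20 mm tall on one arm of the T-head, 17 mm from the latch's turning axis; its top is 172.5 mm above the bench
- latch_r_stub (a point): centre of the top of the right latch's stub: a red upright pin 12 mm across and 20 mm tall on one arm of the T-head, 17 mm from the latch's turning axis; its top is 172.5 mm above the bench
- reagent_bottle: bystander: clear bottle with blue cap, 68 mm across, 150 mm tall, near the plate's far (+x) long side. Origin: centre of its underside
- amber_bottle: bystander: amber bottle, 48 mm across, 95 mm tall, behind the shaker (+x). Origin: centre of its underside
- jar: bystander: white jar with red lid, 52 mm across, 60 mm tall, in front of the shaker (-x). Origin: centre of its underside
- tube_rack: bystander: green tube rack 50 x 90 mm, 43 mm tall, in front of the plate (-x). Origin: centre of its underside
- beaker: bystander: glass beaker 70 mm across, 95 mm tall, out to one side. Origin: centre of its underside
- tip_box: bystander: blue box with clear lid, 85 x 120 mm, 78 mm tall, out to one side. Origin: centre of its underside
- wash_bottle: bystander: tall white bottle with yellow cap, 56 mm across, 190 mm tall, standing between shaker and plate. Origin: centre of its underside
- marker: bystander: black marker pen 14 mm thick, 125 mm long, lying on the bench at the far left. Origin: under its middle

How it is judged:
By the outcome, as a careful person would: the job done as asked, in the order asked, and still so for the second after the job is handed in, with the robot touching nothing.
It also fails if it takes over 72 s, if anything falls off the work surface, if the arm or the gripper's body presses on something with over 40 N, if the wrist force passes 120 N, or if a joint passes its speed limit or range.

## Robot

A 7-joint arm with a two-finger parallel gripper is mounted at the origin on the work surface. World frame = base frame: x ahead of the robot, y to its left, z up, the work surface at z = 0. Lengths are in m, angles in rad, forces in N, time in s.
With the tool pointing down it reaches from about 0.4 to 0.85 m from the base axis. Payload 4.5 kg.
Tool frame: the origin (TCP) lies between the finger pads; the fingertips stand r.finger_overhang ahead of it and the grasp point (between the pads) lies 8 mm behind it (r.finger_overhang is the distance from the TCP to the fingertips, in m); z points along the fingers, x is the direction in which the jaws open and shut, and the axes are right-handed (so a half turn about z gives the same grasp; the last joint's range is limited). The gripper opens to 88 mm and grips with 3 to 60 N. Pads are 18 mm wide; open, the fingers measure 123 mm over their backs; the gripper's body (75 mm by 187 mm) begins 45 mm behind the grasp point.
Start: joints at [1.146, 0.689, -0.195, 1.565, 0.157, 0.902, -0.215], TCP at [0.277, -0.56, 0.25] pointing down, gripper open.
Joint ranges: [-3.01, 3.01], [-0.46, 2.08], [-1.47, 1.51], [0.13, 2.56], [-1, 4.14], [0.04, 2.09], [-2.66, 2.66]. Speed limits (rad/s): [2.57, 2.57, 3.14, 3.14, 3.14, 3.14, 3.14].

## Interface

Orientations are given as a unit quaternion [x, y, z, w].
In Python, from plant import r gives the robot as it stands.
- The arm moves only by the tool move_arm, never from a script. Its argument "targets" is a list that holds one entry, the list of rows, each a list of 7 numbers: the turn, a rotation vector about the world's x, y, z in rad, then the shift along the world's x, y, z in m, then the opening, from 0 (shut) to 1 (fully open). A call has 1 to 5 rows; each row shifts and turns the pose as measured when the row begins; what a row does not reach is not made up. A row lasts 1/10 s, in which the tool goes at most 50 mm and 8.59 degrees, less where a joint would pass 70% of its speed; a pose out of reach is approached as far as the arm can. A call with a gripper value outside its range is refused whole. The fingers move at their own pace and stop on an object; "force" is the grip in N (left out, the last holds). Time passes only in rows, so rows that do not move let the fingers close. It gives the time, the measured TCP pose, the force and the opening at its end, in the units of the state.
- r.get_state(): the state, without advancing time (a new reading comes with each control period).
- r.snapshot(name): name is "scene" or "top" or "wrist"; returns a dict with "frame" (480x640x3 uint8, red, green, blue), "K" (3x3 intrinsics, pixels), "T" (4x4, takes a point from camera to world coordinates). Camera axes: x right, y up, looking along -z (the intrinsics and any distortion apply to the point x, -y, -z); pixel columns grow to the right and rows downward; lengths in m; the calibration is good to about 2 mm. The wrist camera is an equidistant fisheye: a pixel r from the principal point sees the ray r / f radians off the axis. A picture is of the moment at which its call begins. There is no depth.
- r.finish_job(): hands the job in, once; it reports no verdict.
Trained networks look in a picture, given as the dict that the camera call returned (one of the last four; its "shot" number tells which), for a name from the list of things; names that differ only in an ending like _2 or _b are one class to them, and where a whole thing is asked for, a point or a joint stands for the part that bears it (a point fixed in the world has none). Each returns a list of dicts, best first, with "score" (0 to 1); they miss things now and then, are a little off and sometimes report something else, mostly with a low value. They report only what shows in the picture. A call takes as long as a camera call.
- r.find_in(picture, query): "centre" ([row, column] in pixels, amid what is visible of it).
The state is a dict: "clock": time; "q": joint angles; "qd": joint speeds; "joint_torque": joint torques, N m; "tool_pos": TCP position; "eef_rot": TCP orientation; "contact_force": force on the tool from outside, world axes, zero at the start; "moment": the same for the moment, N m; "opening": opening from 0.0 (shut) to 1.0 (fully open).
Only numpy, scipy, OpenCV 4.12 (cv2) and the standard library are available. Lean on these libraries where they do the work, as an engineer would, in place of code of your own. Each camera call takes 0.05 s, during which the arm holds its last target. There are 200 camera calls.

## Working session

There is one attempt and no reset: what is moved stays moved. The work goes in short steps, Python scripts to look and compute and a tool call to move; the robot and the scene stay as the last step left them, time stands still between calls to the robot, and variables do not carry over. Pictures are saved under pics/ and viewed, about 8 in all and at most 12, crops included, and the job is handed in when it is done.

Besides the shell and the picture viewer there is one more tool, called as name(argument=value, ...) on one line, values as JSON. move_arm: Moves the arm, as the interface text tells. Its arguments: {"type":"object","properties":{"targets":{"type":"array","items":{"type":"array","items":{"type":"array","items":{"type":"number"}}}},"force":{"type":"number"}},"required":["targets"]}

```bash
ls; mkdir -p pics; python3 - <<'E'
from plant import r
import cv2,numpy as np
s=r.get_state();print({k:np.round(v,3) for k,v in s.items()},r.finger_overhang)
for n in("scene","top"):
    p=r.snapshot(n);cv2.imwrite(f"pics/{n}0.png",p["frame"][...,::-1])
    print(n,np.round(p["K"],1).tolist(),np.round(p["T"],3).tolist(),[k for k in p])
    for q in["shaker","plate","plate_handle","latch_l_stub","latch_r_stub","wash_bottle","reagent_bottle","tube_rack","jar","amber_bottle"]:
        print(q,[(np.round(d["centre"],1).tolist(),round(d["score"],2)) for d in r.find_in(p,q)[:3]])
E
```

```text
pics
{'clock': np.float64(0.0), 'q': array([ 1.146,  0.69 , -0.195,  1.566,  0.157,  0.902, -0.215]), 'qd': array([ 0.   ,  0.001,  0.001, -0.   , -0.001,  0.   ,  0.   ]), 'joint_torque': array([ 0.0000e+00, -5.2756e+01, -1.2670e+00, -1.5343e+01, -5.3000e-02,
        7.0000e-03,  0.0000e+00]), 'tool_pos': array([ 0.276, -0.56 ,  0.249]), 'eef_rot': array([ 0.849, -0.528, -0.001, -0.   ]), 'contact_force': array([ 0.93 , -0.062,  0.331]), 'moment': array([ 0.013, -0.02 ,  0.007]), 'opening': np.float64(1.005)} 0.011
scene [[530.7, 0.0, 318.5], [0.0, 530.7, 248.4], [0.0, 0.0, 1.0]] [[0.453, -0.669, 0.59, 1.323], [0.892, 0.331, -0.309, -0.396], [0.012, 0.666, 0.746, 1.097], [0.0, 0.0, 0.0, 1.0]] ['frame', 'K', 'T', 'shot']
shaker [([294.8, 221.2], 0.7)]
plate [([246.3, 374.9], 0.64), ([256.4, 257.4], 0.35), ([263.5, 398.1], 0.23)]
plate_handle [([245.2, 376.3], 0.77)]
latch_l_stub [([255.8, 253.4], 0.7)]
latch_r_stub [([275.3, 176.5], 0.73)]
wash_bottle [([256.6, 321.3], 0.7), ([343.4, 204.8], 0.3)]
reagent_bottle [([264.5, 399.1], 0.67)]
tube_rack [([217.1, 372.7], 0.72)]
jar [([258.8, 178.1], 0.88), ([243.8, 376.8], 0.68), ([291.5, 222.9], 0.17)]
amber_bottle [([346.9, 206.7], 0.6)]
top [[490.2, 0.0, 318.8], [0.0, 490.2, 245.0], [0.0, 0.0, 1.0]] [[-0.007, 0.997, -0.08, 0.457], [-1.0, -0.006, 0.018, 0.007], [0.017, 0.08, 0.997, 1.257], [0.0, 0.0, 0.0, 1.0]] ['frame', 'K', 'T', 'shot']
shaker [([259.0, 409.0], 0.67)]
plate [([256.7, 223.3], 0.8)]
plate_handle [([257.1, 228.5], 0.81)]
latch_l_stub [([206.1, 233.3], 0.73), ([253.8, 382.1], 0.45)]
latch_r_stub [([254.7, 225.9], 0.72), ([262.6, 453.7], 0.53)]
wash_bottle [([249.3, 308.8], 0.95)]
reagent_bottle [([259.8, 451.4], 0.71), ([207.4, 231.6], 0.69)]
tube_rack [([294.6, 214.1], 0.61)]
jar [([316.8, 434.8], 0.56)]
amber_bottle [([213.8, 439.6], 0.75)]
```

```bash
python3 - <<'E'
import cv2
a=cv2.imread("pics/top0.png")[150:360,130:550];cv2.imwrite("pics/top0c.png",cv2.resize(a,(800,400),interpolation=cv2.INTER_CUBIC))
a=cv2.imread("pics/scene0.png")[170:400,110:450];cv2.imwrite("pics/scene0c.png",cv2.resize(a,(800,541),interpolation=cv2.INTER_CUBIC))
E
```

```text
(no output)
```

View pics/top0c.png

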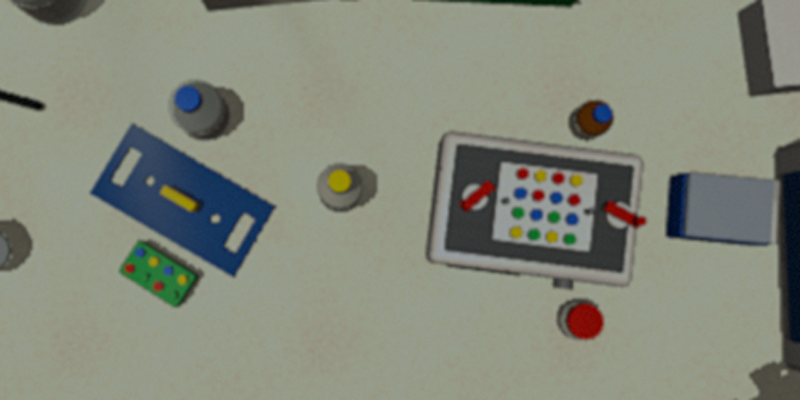

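View pics/scene0c.png

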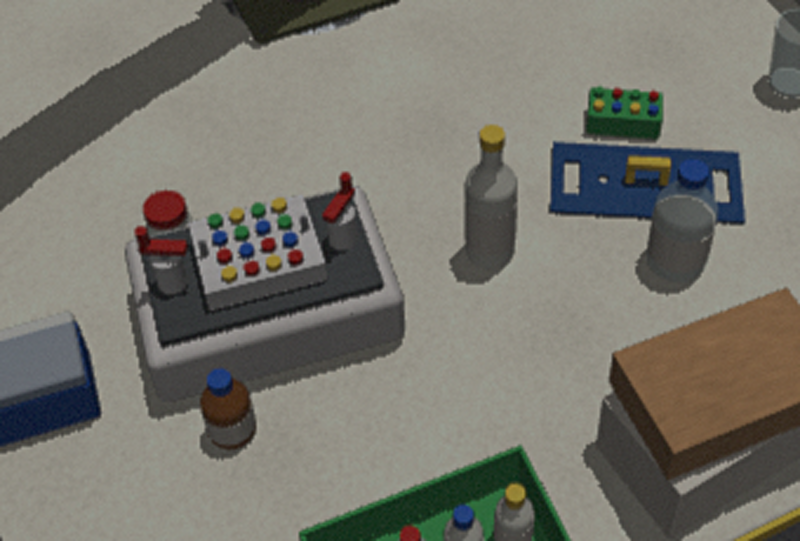

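The overview shows the plate at the left, with its handle at crop (180,198), and the wash bottle between plate and shaker. On the shaker, the left latch bar is at crop (478,196) and the right at (624,213); both are off their zero angles. Next I'll measure.

```bash
cat > h.py <<'E'
import numpy as np,cv2
from plant import r
def ray(p,px):  # px (u,v) -> origin, dir (world)
    K,T=p["K"],p["T"];u=(px[0]-K[0,2])/K[0,0];v=(px[1]-K[1,2])/K[1,1]
    if p.get("fish"):
        t=np.hypot(u,v);d=np.array([u,v,0])/max(t,1e-9)*np.sin(t)+np.array([0,0,np.cos(t)])
    else:d=np.array([u,v,1.])
    return T[:3,3],T[:3,:3]@(d*[1,-1,-1])
def onz(p,px,z):
    o,d=ray(p,px);return (o+d*(z-o[2])/d[2])
def proj(p,X):
    c=(np.atleast_2d(X)-p["T"][:3,3])@p["T"][:3,:3]*[1,-1,-1]
    K=p["K"]
    if p.get("fish"):
        rr=np.linalg.norm(c[:,:2],axis=1);t=np.arctan2(rr,c[:,2]);n=c[:,:2]/np.maximum(rr,1e-9)[:,None]*t[:,None]
    else:n=c[:,:2]/c[:,2:]
    return n*[K[0,0],K[1,1]]+[K[0,2],K[1,2]]
def shot(n):
    p=dict(r.snapshot(n));p["fish"]=n=="wrist";return p
def hsv(p):return cv2.cvtColor(p["frame"],cv2.COLOR_RGB2HSV)
def mask(p,lo,hi,box=None):
    m=cv2.inRange(hsv(p),np.array(lo),np.array(hi))
    if box:
        k=np.zeros_like(m);x0,y0,x1,y1=box;k[y0:y1,x0:x1]=1;m=m*k
    return m
def blobs(m,amin=10):
    n,l,s,c=cv2.connectedComponentsWithStats(m);return [(s[i,4],c[i],l==i) for i in np.argsort(-s[:,4]) if i and s[i,4]>=amin]
E
python3 - <<'E'
from h import *
for n,box in(("top",(150,190,520,320)),("scene",(330,200,440,275))):
    p=shot(n)
    if n=="top":
        H=hsv(p)
        for u,v in((190,232),(225,254),(379,253),(365,235),(470,235),(458,262)):print((u,v),H[v,u])
    m=mask(p,(105,120,30),(125,255,255),box)
    b=blobs(m,100)[0];c=cv2.findContours(b[2].astype(np.uint8),0,2)[0][0]
    rect=cv2.minAreaRect(c)
    if n=="top":
        q=np.array([onz(p,x,.006) for x in cv2.boxPoints(rect)]);print("plate",b[0],np.round(q,4).tolist(),"c",q.mean(0),"sides",np.linalg.norm(np.diff(q,axis=0),axis=1))
        holes=mask(p,(0,0,0),(180,255,255),box)*0
        full=np.zeros_like(m);cv2.drawContours(full,[c],0,255,-1);full=cv2.erode(full,np.ones((3,3)))
        for a,ce,_ in blobs(full&~m,4):print("hole",a,onz(p,ce,.006))
        for a,ce,_ in blobs(mask(p,(20,120,80),(35,255,255),(150,190,300,320)),20):print("yellow",a,ce,onz(p,ce,.041))
    red=mask(p,(0,150,60),(8,255,255))|mask(p,(172,150,60),(180,255,255))
    for a,ce,M in blobs(red,15):
        rc=cv2.minAreaRect(np.argwhere(M)[:,::-1].astype(np.float32));print(n,"red",a,np.round(ce,1),np.round(rc[0],1),np.round(rc[1],1),round(rc[2],1),np.round(onz(p,ce,.1525),3))
E
```

```text
(190, 232) [107 156  93]
(225, 254) [ 28 248 152]
(379, 253) [  2 253 132]
(365, 235) [ 45  13 154]
(470, 235) [ 36  31 155]
(458, 262) [  0 255 128]
plate 2659 [[0.5451, 0.3441, 0.006], [0.6372, 0.2917, 0.006], [0.5246, 0.102, 0.006], [0.4336, 0.1554, 0.006]] c [0.53510449 0.22331016 0.006     ] sides [0.10598196 0.22063742 0.10548779]
hole 189 [0.49012948 0.14739686 0.006     ]
hole 186 [0.536744   0.22806693 0.006     ]
hole 31 [0.50914627 0.17982556 0.006     ]
yellow 108 [223.73148148 253.83333333] [0.53420148 0.22138214 0.041     ]
top red 272 [436.6 318.2] [436.6 318.2] [17.9 17.9] 63.4 [ 0.38  -0.275  0.153]
top red 108 [457.  262.2] [457.7 262.1] [21.9  5.8] 26.6 [ 0.505 -0.325  0.153]
top red 107 [380.3 252.3] [380.1 252.1] [ 6.1 20.3] 51.8 [ 0.529 -0.151  0.153]
top red 34 [404.5 118.3] [404.5 118. ] [6. 5.] 90.0 [ 0.839 -0.213  0.153]
top red 22 [422.9 243. ] [423. 243.] [4.2 4.2] 45.0 [ 0.549 -0.248  0.153]
top red 20 [412.  252.1] [412. 252.] [4. 4.] 90.0 [ 0.528 -0.223  0.153]
top red 20 [431.1 254.4] [431. 254.] [4. 4.] 90.0 [ 0.523 -0.267  0.153]
top red 19 [404.  240.8] [404. 241.] [4. 4.] 90.0 [ 0.554 -0.206  0.153]
scene red 183 [179.2 257.5] [179.1 257.5] [12.6 17. ] 76.0 [ 0.457 -0.31   0.152]
scene red 82 [180.4 274.1] [179.5 274.5] [ 5. 17.] 90.0 [ 0.507 -0.322  0.152]
scene red 72 [252.9 256.6] [253.3 255.8] [ 5.1 16.2] 35.5 [ 0.531 -0.154  0.152]
scene red 57 [283.6 397.4] [283.5 397.5] [9. 7.] 90.0 [ 0.886 -0.237  0.152]
scene red 22 [204.9 278.1] [205. 278.] [4. 4.] 90.0 [ 0.543 -0.276  0.152]
scene red 21 [216.5 283.4] [216.5 283.5] [4.2 4.2] 45.0 [ 0.569 -0.258  0.152]
scene red 20 [223.6 273.4] [223.5 273.5] [4.2 4.2] 45.0 [ 0.549 -0.233  0.152]
scene red 20 [235.1 278.7] [235. 279.] [4. 4.] 90.0 [ 0.575 -0.215  0.152]
```

```bash
python3 - <<'E'
from h import *
p=shot("top");w=shot("wrist")
from scipy.spatial.transform import Rotation as R
s=r.get_state();Rt=R.from_quat(s["eef_rot"]).as_matrix();print("wrist cam in tool",np.round(Rt.T@(w["T"][:3,3]-s["tool_pos"]),4),np.round(Rt.T@w["T"][:3,:3],3).tolist(),np.round(w["K"],1).tolist())
print("toolx",Rt[:,0])
img=cv2.resize(p["frame"][180:300,160:300],None,fx=5,fy=5,interpolation=cv2.INTER_CUBIC)
# hypotheses: bottle circles at base / z=.08 overlay for candidate centre
m=mask(p,(95,120,60),(115,255,255),(150,190,300,320))
cap=[(a,c) for a,c,_ in blobs(m,20)];print(cap[:5])
# dark platform
d=mask(p,(0,0,0),(180,255,85),(350,215,480,305))
b=blobs(d,300);print([(x[0],x[1]) for x in b[:3]])
rc=cv2.minAreaRect(cv2.findContours(b[0][2].astype(np.uint8),0,2)[0][0]);q=np.array([onz(p,x,.092) for x in cv2.boxPoints(rc)]);print("platform",np.round(q,4).tolist(),q.mean(0),np.linalg.norm(np.diff(q,axis=0),axis=1))
sh=cv2.resize(p["frame"][205:305,345:485],None,fx=5,fy=5,interpolation=cv2.INTER_CUBIC)
cv2.imwrite("pics/two.png",np.vstack([img[:,:700],sh])[...,::-1][::1])
im=np.vstack([img,sh]);cv2.imwrite("pics/two.png",cv2.resize(im,(381,600))[...,::-1])
cv2.imwrite("pics/wr0.png",np.hstack([cv2.resize(w["frame"],(400,300)),np.zeros((300,1,3),np.uint8),cv2.resize(img,(350,300))])[...,::-1])
E
```

```text
wrist cam in tool [-0.0005 -0.0786 -0.1351] [[1.0, 0.0, 0.001], [0.0, -0.953, -0.304], [0.001, 0.304, -0.953]] [[371.6, 0.0, 319.9], [0.0, 371.6, 238.0], [0.0, 0.0, 1.0]]
toolx [ 4.42945643e-01 -8.96548462e-01  1.14493327e-04]
[(np.int32(2645), array([227.68582231, 257.33005671])), (np.int32(141), array([228.35460993, 201.36879433])), (np.int32(20), array([203.05, 282.1 ]))]
[(np.int32(2741), array([410.5961328 , 259.74352426]))]
platform [[0.465, -0.1172, 0.092], [0.5973, -0.1357, 0.092], [0.5679, -0.3598, 0.092], [0.4358, -0.3392, 0.092]] [ 0.51650246 -0.23794516  0.092     ] [0.13351879 0.2260391  0.13373567]
```

View pics/wr0.png

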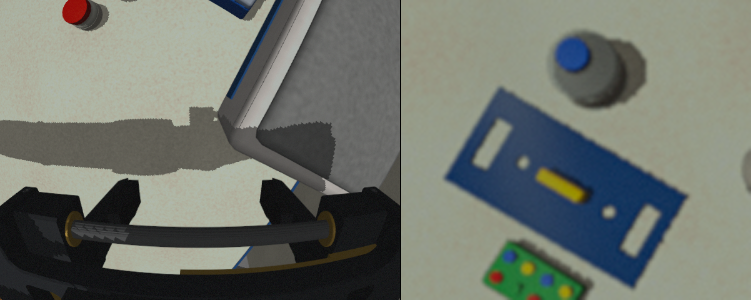

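```bash
python3 - <<'E'
from h import *
p=shot("top")
b=onz(p,(228.35,201.37),.146)[:2];a=np.deg2rad(59.3);Y=np.array([np.cos(a),np.sin(a)]);X=np.array([Y[1],-Y[0]])
for n,pt in(("cap",b),("rack",onz(p,r.find_in(p,"tube_rack")[0]["centre"][::-1],.04)[:2])):
    for c in([.5351,.2233],):print(n,pt,"in plate",(pt-c)@X,(pt-c)@Y)
wb=[c for a,c,_ in blobs(mask(p,(20,120,80),(35,255,255),(290,230,340,270)),10)];print("wash",[onz(p,c,.188) for c in wb])
E
```

```text
cap [0.64743993 0.19339597] in plate 0.11186303004946792 0.031641309510754265
rack [0.43142762 0.24358231] in plate -0.09949791869916234 -0.035489408823804476
wash [array([0.54396823, 0.0121787 , 0.188     ])]
```

```bash
cat >> h.py <<'E'
C=np.array([.5165,-.238]);YAW=np.deg2rad(-7.7)
def sh(x,y,z):
    c,s=np.cos(YAW),np.sin(YAW);return np.array([C[0]+c*x-s*y,C[1]+s*x+c*y,z])
def latch_hulls(side,q):
    # side +1 left,-1 right ; stub dir in shaker frame
    a=np.pi-side*q;d=np.array([np.cos(a),np.sin(a)]);n=np.array([-d[1],d[0]]);o=np.array([0,side*.088])
    bar=[sh(*(o+d*i+n*j),z) for i in(-.023,.023) for j in(-.007,.007) for z in(.1425,.1525)]
    st=[sh(*(o+d*.017+.006*np.array([np.cos(t),np.sin(t)])),z) for t in np.linspace(0,6.28,16) for z in(.1525,.1725)]
    return [np.array(bar),np.array(st)]
def fit_latch(p,side,debug=False):
    red=(mask(p,(0,140,40),(9,255,255))|mask(p,(171,140,40),(180,255,255)))>0
    uv=proj(p,sh(0,side*.088,.15))[0];best=[]
    f=4;x0,y0=int(uv[0])-25,int(uv[1])-25
    R_=cv2.resize(red[y0:y0+50,x0:x0+50].astype(np.uint8),(200,200),interpolation=0)>0
    for q in np.linspace(-.15,1.75,77):
        for dx in range(-12,13,4):
            for dy in range(-12,13,4):
                m=np.zeros((200,200),np.uint8)
                for h in latch_hulls(side,q):
                    k=cv2.convexHull(((proj(p,h)-[x0-.5,y0-.5])*f+[dx,dy]).round().astype(np.int32));cv2.fillConvexPoly(m,k,1)
                m=m>0;best.append(((m&R_).sum()/(m|R_).sum(),q,dx/f,dy/f))
    return sorted(best)[-1]
E
python3 - <<'E'
from h import *
for n in("top","scene"):
    p=shot(n)
    for s in(1,-1):print(n,s,np.round(fit_latch(p,s),3))
for s in(1,-1):print(sh(0,s*.088,.15))
E
```

```text
top 1 [0.744 0.775 0.    0.   ]
top -1 [ 0.665  1.225  0.    -1.   ]
scene 1 [ 0.619  0.675 -1.    -1.   ]
scene -1 [ 0.327  1.15  -1.    -1.   ]
[ 0.52829078 -0.15079348  0.15      ]
[ 0.50470922 -0.32520652  0.15      ]
```

move_arm(targets=[[[0,0,0.1213,0.0315,0.0315,0,0.4],[0,0,0.1213,0.0315,0.0315,0,0.4],[0,0,0.1213,0.0315,0.0315,0,0.4],[0,0,0.1213,0.0315,0.0315,0,0.4],[0,0,0.1213,0.0315,0.0315,0,0.4]]], force=20)

```text
clock: 2.0
tool_pos: [0.4306, -0.4054, 0.2498]
eef_rot: [0.969, -0.248, 0.001, 0.004]
contact_force: [-0.2, 0.4, -0.0]
opening: 0.567
```

move_arm(targets=[[[0,0,0,0.0315,0.031,0,0.4],[0,0,0,0.0315,0.031,0,0.4],[0,0,0,0,0,0,0.4]]])

```text
clock: 2.3
tool_pos: [0.5018, -0.3334, 0.2506]
eef_rot: [0.97, -0.241, 0.003, 0.001]
contact_force: [0.4, -0.0, 1.0]
opening: 0.401
```

```bash
cat >> h.py <<'E'
def overlay(p,name,q,scale=1.25):
    im=p["frame"][...,::-1].copy()
    def poly(pts,col):cv2.polylines(im,[proj(p,np.array(pts)).round().astype(np.int32)],True,col,1)
    poly([sh(x,y,.092) for x,y in((-.068,-.113),(.068,-.113),(.068,.113),(-.068,.113))],(0,255,0))
    poly([sh(x,y,.122) for x,y in((-.048,-.06),(.048,-.06),(.048,.06),(-.048,.06))],(255,255,0))
    t=np.linspace(0,6.28,24)
    for s in(1,-1):
        poly([sh(.015*np.cos(a),s*.088+.015*np.sin(a),.134) for a in t],(255,0,255))
        poly([sh(.004*np.cos(a),s*.051+.004*np.sin(a),.144) for a in t],(255,0,255))
        a=np.pi-s*q[0 if s>0 else 1]
        poly([sh(.017*np.cos(a)+.006*np.cos(b),s*.088+.017*np.sin(a)+.006*np.sin(b),.1725) for b in t],(0,255,255))
    cv2.imwrite(f"pics/{name}.png",cv2.resize(im,None,fx=scale,fy=scale))
E
python3 - <<'E'
from h import *
p=shot("wrist");overlay(p,"w1",(.73,1.2))
E
```

```text
(no output)
```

View pics/w1.png

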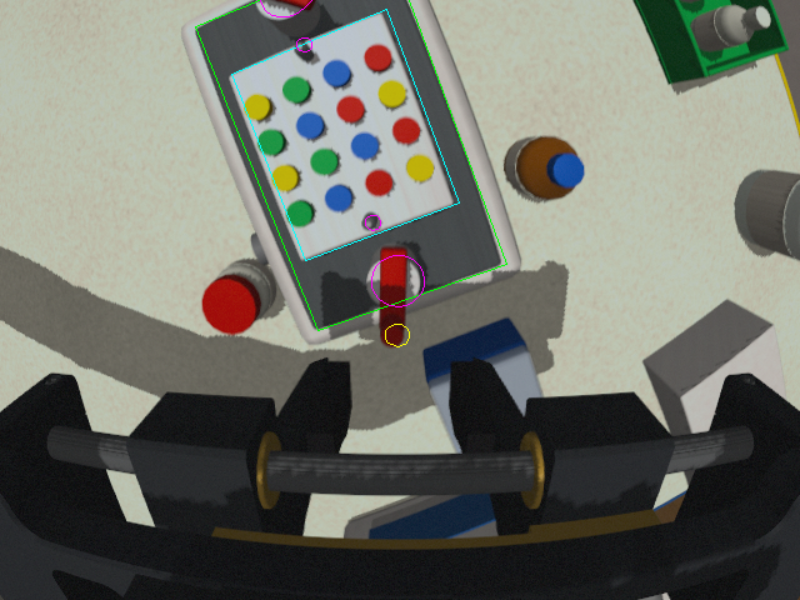

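The overlay on the wrist view matches to about 2 mm: right pedestal at (390,281) against the model's (396,281), and stub tip at (393,338). I'll go down over the right stub and pinch it.

move_arm(targets=[[[0,0,-0.018,-0.007,-0.0055,-0.03,0.4],[0,0,0,0,0,-0.03,0.4],[0,0,0,0,0,-0.02,0.4],[0,0,0,0,0,0,0.4]]])

```text
clock: 2.75
tool_pos: [0.4891, -0.3475, 0.1692]
eef_rot: [0.967, -0.255, 0.003, 0.006]
contact_force: [-0.7, 0.4, -0.1]
opening: 0.399
```

move_arm(targets=[[[0,0,0,0,0,0,0.0],[0,0,0,0,0,0,0.0],[0,0,0,0,0,0,0.0],[0,0,0,0,0,0,0.0]]])

```text
clock: 3.15
tool_pos: [0.4883, -0.3511, 0.1721]
eef_rot: [0.967, -0.257, 0.004, 0.008]
contact_force: [-2.9, -3.3, -2.3]
opening: 0.06
```

move_arm(targets=[[[0,0,0,0,0,0,0.4],[0,0,0,0,0,0,0.4],[0,0,0,0,0,0,0.4]]])

```text
clock: 3.45
tool_pos: [0.489, -0.3516, 0.1736]
eef_rot: [0.966, -0.257, 0.005, 0.008]
contact_force: [0.1, -0.1, 0.6]
opening: 0.311
```

move_arm(targets=[[[0,0,0,0.006,0.01,-0.002,0.4],[0,0,0,0,0,0,0.4],[0,0,0,0,0,0,0.4]]])

```text
clock: 3.75
tool_pos: [0.4964, -0.3398, 0.1716]
eef_rot: [0.967, -0.256, 0.006, 0.007]
contact_force: [0.2, -0.8, 0.2]
opening: 0.4
```

move_arm(targets=[[[0,0,0,0,0,0,0.0],[0,0,0,0,0,0,0.0],[0,0,0,0,0,0,0.0],[0,0,0,0,0,0,0.0]]])

```text
clock: 4.15
tool_pos: [0.496, -0.3392, 0.1715]
eef_rot: [0.967, -0.256, 0.005, 0.007]
contact_force: [-1.0, 1.0, 1.0]
opening: 0.121
```

```bash
python3 - <<'E'
from h import *
s=r.get_state();print(s["tool_pos"],s["eef_rot"],s["contact_force"],s["opening"]*88,s["q"])
E
```

```text
[ 0.4959896  -0.33920287  0.17145837] [ 0.96668527 -0.25581653  0.00495807  0.00727349] [-0.98040011  1.03229343  1.04586553] 10.6243033519916 [ 0.68085115  0.76007469 -0.28699202  1.72505735  0.33047102  0.69142617
 -0.30303099]
```

move_arm(targets=[[[0,0,-0.14,-0.002,0.0012,0,0],[0,0,-0.14,-0.0018,0.0015,0,0],[0,0,-0.14,-0.0016,0.0018,0,0],[0,0,-0.14,-0.0013,0.002,0,0],[0,0,-0.14,-0.001,0.0021,0,0]]])

```text
clock: 4.65
tool_pos: [0.4883, -0.3312, 0.1715]
eef_rot: [0.812, -0.583, 0.003, 0.008]
contact_force: [-0.2, -0.2, -0.8]
opening: 0.123
```

move_arm(targets=[[[0,0,-0.14,-0.0006,0.0021,0,0],[0,0,-0.14,-0.0005,0.0023,0,0],[0,0,-0.14,-0.0002,0.0024,0,0],[0,0,-0.1,0.0002,0.0024,0,0],[0,0,0,0.0002,0.001,0,0]]])

```text
clock: 5.15
tool_pos: [0.4872, -0.3225, 0.1715]
eef_rot: [-0.626, 0.78, -0.003, -0.009]
contact_force: [-0.8, -3.2, -1.5]
opening: 0.124
```

move_arm(targets=[[[0,0,0,0.0002,0.0012,0,0],[0,0,0,0.0002,0.0012,0,0]]])

```text
clock: 5.35
tool_pos: [0.4872, -0.3225, 0.1715]
eef_rot: [-0.627, 0.779, -0.004, -0.01]
contact_force: [0.5, -3.7, -2.0]
opening: 0.125
```

move_arm(targets=[[[0,0,0,0.0004,0.003,0,0],[0,0,0,0,0,0,0]]])

```text
clock: 5.55
tool_pos: [0.4871, -0.3226, 0.1715]
eef_rot: [-0.627, 0.779, -0.006, -0.011]
contact_force: [-0.2, -0.4, -0.4]
opening: 0.125
```

move_arm(targets=[[[0,0,0,0,0,0,0.4],[0,0,0,0,0,0,0.4],[0,0,0,0,0,0,0.4]]])

```text
clock: 5.85
tool_pos: [0.4878, -0.32, 0.1715]
eef_rot: [-0.628, 0.778, -0.004, -0.01]
contact_force: [0.2, 0.2, 0.6]
opening: 0.373
```

move_arm(targets=[[[0,0,0,0,0,0.04,0.4],[0,0,0,0,0,0.04,0.4],[0,0,0,0,0,0,0.4],[0,0,0,0,0,0,0.4]]])

```text
clock: 6.25
tool_pos: [0.4878, -0.3165, 0.2531]
eef_rot: [-0.63, 0.777, -0.002, -0.009]
contact_force: [0.2, -0.2, 0.1]
opening: 0.401
```

move_arm(targets=[[[0,0,0.149,0.0018,0.0118,0,0.4],[0,0,0.149,0.0018,0.0118,0,0.4],[0,0,0.149,0.0018,0.0118,0,0.4],[0,0,0.149,0.0018,0.0118,0,0.4],[0,0,0.149,0.0018,0.0118,0,0.4]]])

```text
clock: 6.75
tool_pos: [0.4946, -0.2547, 0.2486]
eef_rot: [0.872, -0.49, 0.002, 0.008]
contact_force: [1.3, -0.0, -0.2]
opening: 0.4
```

move_arm(targets=[[[0,0,0.149,0.0018,0.0118,0,0.4],[0,0,0.149,0.0018,0.0118,0,0.4],[0,0,0.149,0.0018,0.0118,0,0.4],[0,0,0.149,0.0018,0.0118,0,0.4],[0,0,0.149,0.0018,0.0118,0,0.4]]])

```text
clock: 7.25
tool_pos: [0.5006, -0.19, 0.2429]
eef_rot: [0.991, -0.136, -0.001, 0.006]
contact_force: [-1.3, -0.1, 0.3]
opening: 0.403
```

move_arm(targets=[[[0,0,0.149,0.0018,0.0118,0,0.4],[0,0,0.149,0.0018,0.0118,0,0.4],[0,0,0.149,0.0018,0.0118,0,0.4],[0,0,0.149,0.0018,0.0118,0,0.4],[0,0,0,0,0,0,0.4]]])

```text
clock: 7.75
tool_pos: [0.5048, -0.1364, 0.2378]
eef_rot: [0.986, 0.165, -0.003, 0.003]
contact_force: [0.6, 0.4, -0.0]
opening: 0.401
```

```bash
cat >> h.py <<'E'
def st():
    s=r.get_state();q=s["eef_rot"];from scipy.spatial.transform import Rotation as R
    Rm=R.from_quat(q).as_matrix();print(round(float(s["clock"]),2),np.round(s["tool_pos"],4),"yaw",round(np.degrees(np.arctan2(Rm[1,0],Rm[0,0])),1),"toolz",np.round(Rm[:,2],3),"F",np.round(s["contact_force"],1),"open mm",round(float(s["opening"])*88,1),"q",np.round(s["q"],2));return s,Rm
E
python3 - <<'E'
from h import *
st()
p=shot("wrist");overlay(p,"w2",(.73,0))
E
```

```text
7.75 [ 0.5048 -0.1364  0.2378] yaw 19.0 toolz [-0.006 -0.006 -1.   ] F [ 0.6  0.4 -0. ] open mm 35.3 q [ 0.49  0.61 -0.52  1.87  0.43  0.78  0.07]
```

View pics/w2.png

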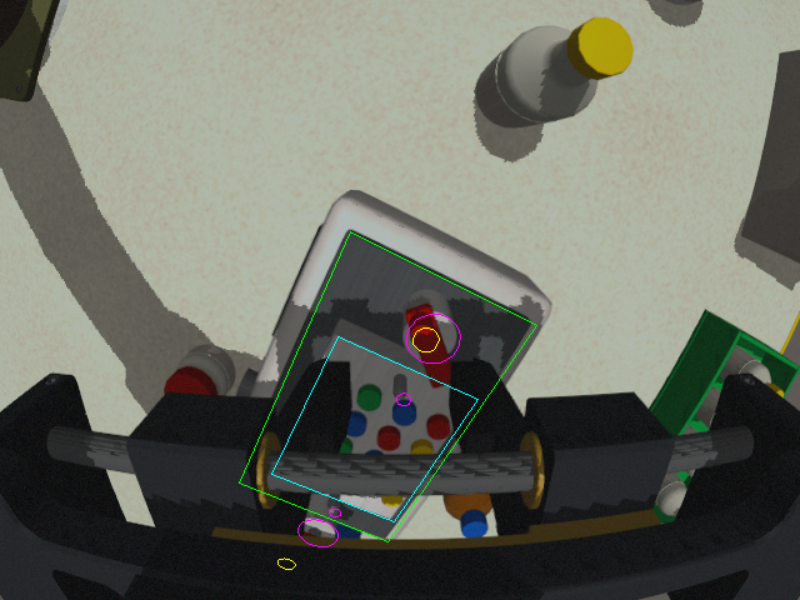

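Left latch: stub tip at about (426,341), within 1–2 mm of the model. I'll turn to be tangential, check, then descend.

move_arm(targets=[[[0,0,0.13,0.004,0,0,0.4],[0,0,0.13,0.004,0,0,0.4],[0,0,0.12,0.002,0,0,0.4],[0,0,0,0,0,0,0.4],[0,0,0,0,0,0,0.4]]])

```text
clock: 8.3
tool_pos: [0.5123, -0.1415, 0.2349]
eef_rot: [0.94, 0.342, -0.006, 0.003]
contact_force: [0.8, 0.3, -0.6]
opening: 0.403
```

```bash
python3 - <<'E'
from h import *
st()
E
```

```text
8.3 [ 0.5123 -0.1415  0.2349] yaw 39.9 toolz [-0.009 -0.01  -1.   ] F [ 0.8  0.3 -0.6] open mm 35.5 q [ 0.55  0.65 -0.61  1.85  0.51  0.82  0.37]
```

move_arm(targets=[[[0,0,0,0.0025,0.0045,-0.025,0.4],[0,0,0,0,0,-0.02,0.4],[0,0,0,0,0,0,0.4],[0,0,0,0,0,0,0.4]]])

```text
clock: 8.7
tool_pos: [0.5145, -0.1388, 0.1891]
eef_rot: [0.943, 0.334, -0.006, 0.004]
contact_force: [0.6, 0.2, -0.0]
opening: 0.398
```

move_arm(targets=[[[0,0,0.01,0.0005,0.002,-0.017,0.4],[0,0,0,0,0,0,0.4],[0,0,0,0,0,0,0.0],[0,0,0,0,0,0,0.0],[0,0,0,0,0,0,0.0]]])

```text
clock: 9.2
tool_pos: [0.5172, -0.1378, 0.1764]
eef_rot: [0.942, 0.336, -0.004, 0.006]
contact_force: [-0.2, 0.0, -0.0]
opening: 0.149
```

move_arm(targets=[[[0,0,0,0,0,0,0.0],[0,0,0,0,0,0,0.0]]])

```text
clock: 9.4
tool_pos: [0.517, -0.138, 0.1766]
eef_rot: [0.942, 0.335, -0.004, 0.006]
contact_force: [0.2, -0.1, -4.3]
opening: 0.118
```

move_arm(targets=[[[0,0,0.14,-0.0018,-0.0018,0,0],[0,0,0.14,-0.0015,-0.002,0,0],[0,0,0.14,-0.0012,-0.0022,0,0],[0,0,0.14,-0.0009,-0.0024,0,0],[0,0,0.14,-0.0005,-0.0023,0,0]]])

```text
clock: 9.9
tool_pos: [0.5112, -0.1472, 0.1765]
eef_rot: [0.761, 0.648, -0.001, 0.006]
contact_force: [-0.1, 1.4, -2.2]
opening: 0.119
```

move_arm(targets=[[[0,0,0,-0.0003,-0.002,0,0],[0,0,0,0,-0.0015,0,0],[0,0,0,0,-0.0015,0,0]]])

```text
clock: 10.2
tool_pos: [0.511, -0.1482, 0.1766]
eef_rot: [0.762, 0.648, 0.002, 0.004]
contact_force: [-1.2, 4.8, -2.6]
opening: 0.121
```

move_arm(targets=[[[0,0,0,0,-0.003,0,0],[0,0,0,0,0,0,0]]])

```text
clock: 10.4
tool_pos: [0.511, -0.1482, 0.1765]
eef_rot: [0.762, 0.647, 0.003, 0.002]
contact_force: [0.0, 1.1, -2.7]
opening: 0.12
```

move_arm(targets=[[[0,0,0,0,0,0,0.5],[0,0,0,0,0,0,0.5],[0,0,0,0,0,0,0.5],[0,0,0,0,0,0.045,0.5],[0,0,0,0,0,0.045,0.5]]])

```text
clock: 10.9
tool_pos: [0.5077, -0.1526, 0.2643]
eef_rot: [0.764, 0.645, -0.003, 0.001]
contact_force: [0.7, -1.3, 0.9]
opening: 0.498
```

move_arm(targets=[[[0,0,-0.075,0.004,0.045,0.005,0.8],[0,0,-0.075,0.004,0.045,0.002,0.8],[0,0,-0.075,0.004,0.045,0.002,0.8],[0,0,-0.075,0.004,0.045,0.002,0.8],[0,0,-0.075,0.004,0.045,0.002,0.8]]])

```text
clock: 11.4
tool_pos: [0.5315, 0.0649, 0.2841]
eef_rot: [0.882, 0.471, -0.001, 0.008]
contact_force: [1.0, -1.3, 0.7]
opening: 0.799
```

move_arm(targets=[[[0,0,0,0,0.045,0,0.8],[0,0,0,0,0.045,0,0.8],[0,0,0,0,0,0,0.8],[0,0,0,0,0,0,0.8]]])

```text
clock: 11.8
tool_pos: [0.5318, 0.166, 0.2866]
eef_rot: [0.881, 0.474, 0.002, 0.008]
contact_force: [-0.1, -1.4, -0.5]
opening: 0.801
```

```bash
python3 - <<'E'
from h import *
st()
E
```

```text
11.8 [0.5318 0.166  0.2866] yaw 56.6 toolz [ 0.011 -0.012 -1.   ] F [-0.1 -1.4 -0.5] open mm 70.5 q [ 0.02  0.62 -0.71  1.72  0.49  0.98  0.11]
```

```bash
python3 - <<'E'
from h import *
p=shot("wrist")
print([(a,np.round(c),np.round(onz(p,c,.041),4)) for a,c,_ in blobs(mask(p,(18,120,60),(36,255,255)),100)])
b=blobs(mask(p,(100,110,25),(125,255,255)),800)
for a,c,M in b[:3]:
    rc=cv2.minAreaRect(cv2.findContours(M.astype(np.uint8),0,2)[0][0]);print(a,np.round(c),rc)
im=p["frame"][...,::-1].copy()
a=np.deg2rad(59.3);Y=np.array([np.cos(a),np.sin(a)]);X=np.array([Y[1],-Y[0]]);c=np.array([.5351,.2233])
def dr(pts,z):cv2.polylines(im,[proj(p,np.array([[*(c+X*x+Y*y),z] for x,y in pts])).round().astype(int)],True,(0,255,255),1)
R=lambda x,y,cx=0,cy=0:[(cx-x,cy-y),(cx+x,cy-y),(cx+x,cy+y),(cx-x,cy+y)]
dr(R(.055,.112),.006);dr(R(.007,.025),.041);dr(R(.026,.009,0,.088),.006);dr(R(.026,.009,0,-.088),.006)
cv2.imwrite("pics/w3.png",im)
E
```

```text
[(np.int32(677), array([368., 165.]), array([0.5313, 0.2249, 0.041 ])), (np.int32(296), array([139., 370.]), array([ 0.5933, -0.1845,  0.041 ])), (np.int32(232), array([501., 374.]), array([0.8837, 0.2437, 0.041 ])), (np.int32(113), array([351.,  83.]), array([0.451 , 0.2555, 0.041 ])), (np.int32(113), array([307.,  84.]), array([0.4273, 0.2185, 0.041 ])), (np.int32(109), array([166., 336.]), array([ 0.5712, -0.1004,  0.041 ]))]
15861 [362. 161.] ((362.7555847167969, 161.63914489746094), (95.90518188476562, 196.082763671875), 87.69623565673828)
```

View pics/w3.png

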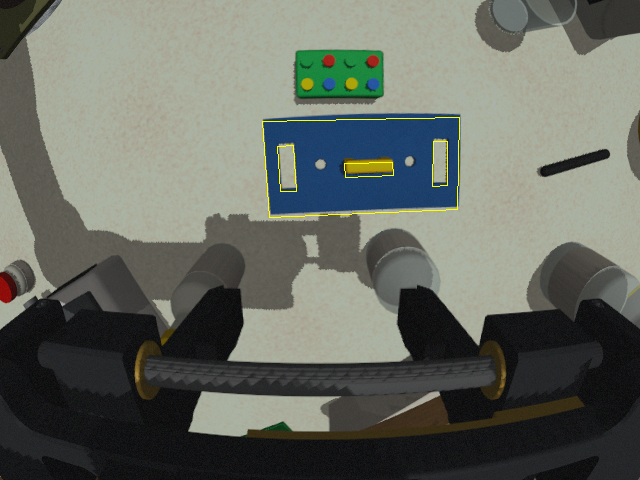

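move_arm(targets=[[[0.012,0.011,0.045,0.001,0.035,-0.01,0.9],[0,0,0,0,0.018,-0.03,0.9],[0,0,0,0,0,-0.04,0.9],[0,0,0,0,0,-0.03,0.9],[0,0,0,0,0,0,0.9]]])

```text
clock: 12.35
tool_pos: [0.5369, 0.2121, 0.175]
eef_rot: [0.873, 0.488, 0.002, 0.002]
contact_force: [1.2, -0.2, -0.2]
opening: 0.897
```

```bash
python3 - <<'E'
from h import *
st()
E
```

```text
12.35 [0.5369 0.2121 0.175 ] yaw 58.4 toolz [ 0.006 -0.001 -1.   ] F [ 1.2 -0.2 -0.2] open mm 78.9 q [-0.11  0.79 -0.62  1.78  0.63  0.78 -0.03]
```

move_arm(targets=[[[0,0.006,0.014,-0.0035,0.01,-0.03,0.9],[0,0,0,0,0,-0.035,0.9],[0,0,0,0,0,-0.03,0.9],[0,0,0,0,0,0,0.9],[0,0,0,0,0,0,0.9]]])

```text
clock: 12.85
tool_pos: [0.5405, 0.2167, 0.0842]
eef_rot: [0.873, 0.488, 0.004, 0.003]
contact_force: [-0.5, 0.0, 0.5]
opening: 0.899
```

```bash
python3 - <<'E'
from h import *
st()
E
```

```text
12.85 [0.5405 0.2167 0.0842] yaw 58.5 toolz [ 0.01  -0.001 -1.   ] F [-0.5  0.   0.5] open mm 79.1 q [-0.17  0.91 -0.51  1.82  0.75  0.61 -0.14]
```

move_arm(targets=[[[0,0.01,0.012,-0.0085,0.0075,-0.01,0.9],[0,0,0,-0.001,0.001,-0.03,0.9],[0,0,0,0,0,0,0.9],[0,0,0,0,0,0,0.9]]])

```text
clock: 13.25
tool_pos: [0.5343, 0.228, 0.05]
eef_rot: [0.87, 0.493, 0.005, -0.0]
contact_force: [0.4, 0.0, -0.1]
opening: 0.899
```

```bash
python3 - <<'E'
from h import *
st()
p=shot("scene");cv2.imwrite("pics/s4.png",cv2.resize(p["frame"][190:320,300:460],None,fx=5,fy=4.6,interpolation=cv2.INTER_CUBIC)[...,::-1])
E
```

```text
13.25 [0.5343 0.228  0.05  ] yaw 59.1 toolz [ 0.009  0.006 -1.   ] F [ 0.4  0.  -0.1] open mm 79.1 q [-0.22  0.96 -0.47  1.83  0.8   0.54 -0.19]
```

View pics/s4.png

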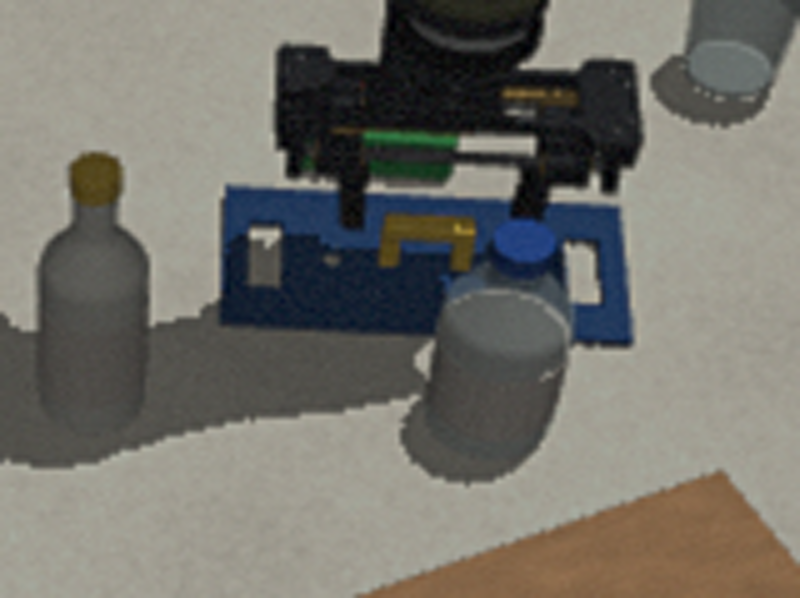

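Fingers straddle the handle bar, and the body clears the bottle. I'll correct 5 mm along the bar, go down and close.

move_arm(targets=[[[-0.006,0.009,0,-0.0025,-0.0035,-0.012,0.9],[0,0,0,-0.0005,0,-0.01,0.9],[0,0,0,0,0,0,0.9],[0,0,0,0,0,0,0.9]]])

```text
clock: 13.7
tool_pos: [0.5322, 0.2244, 0.0287]
eef_rot: [0.87, 0.493, 0.001, 0.0]
contact_force: [-0.7, -0.1, -0.2]
opening: 0.896
```

```bash
python3 - <<'E'
from h import *
st()
E
```

```text
13.7 [0.5322 0.2244 0.0287] yaw 59.0 toolz [ 0.002  0.    -1.   ] F [-0.7 -0.1 -0.2] open mm 78.9 q [-0.23  0.99 -0.44  1.83  0.83  0.51 -0.21]
```

move_arm(targets=[[[0,0,0,0,0,0,0.4],[0,0,0,0,0,0,0.4],[0,0,0,0,0,0,0.4],[0,0,0,0,0,0,0.4]]], force=15)

```text
clock: 14.1
tool_pos: [0.5325, 0.2247, 0.0292]
eef_rot: [0.87, 0.493, 0.001, 0.0]
contact_force: [0.6, -0.6, -2.1]
opening: 0.568
```

move_arm(targets=[[[0,0,0,0,0,0,0.3],[0,0,0,0,0,0,0.3],[0,0,0,0,0,0.004,0.3],[0,0,0,0,0,0.006,0.3],[0,0,0,0,0,0,0.3]]], force=50)

```text
clock: 14.6
tool_pos: [0.5317, 0.224, 0.0392]
eef_rot: [0.87, 0.493, 0.0, 0.0]
contact_force: [-0.2, -0.3, -4.0]
opening: 0.562
```

```bash
python3 - <<'E'
from h import *
st()
E
```

```text
14.6 [0.5317 0.224  0.0392] yaw 59.0 toolz [ 0.001 -0.    -1.   ] F [-0.2 -0.3 -4. ] open mm 49.4 q [-0.22  0.98 -0.46  1.83  0.81  0.53 -0.2 ]
```

move_arm(targets=[[[0,0,0,0,0,0.03,0.3],[0,0,0,0,0,0.04,0.3],[0,0,0,0,0,0.045,0.3],[0,0,0,0,0,0.045,0.3],[0,0,0,0,0,0.04,0.3]]])

```text
clock: 15.1
tool_pos: [0.526, 0.2196, 0.2395]
eef_rot: [0.87, 0.493, -0.008, 0.001]
contact_force: [1.7, 0.5, -3.6]
opening: 0.562
```

move_arm(targets=[[[0,0,0,0,0,0.03,0.3],[0,0,0,0,0,0,0.3],[0,0,0,0,0,0,0.3]]])

```text
clock: 15.4
tool_pos: [0.527, 0.2205, 0.2758]
eef_rot: [0.87, 0.493, -0.004, 0.001]
contact_force: [0.3, -0.7, -4.0]
opening: 0.563
```

```bash
python3 - <<'E'
from h import *
st()
p=shot("wrist");cv2.imwrite("pics/w5.png",p["frame"][...,::-1])
E
```

```text
15.4 [0.527  0.2205 0.2758] yaw 59.1 toolz [-0.005 -0.005 -1.   ] F [ 0.3 -0.7 -4. ] open mm 49.5 q [-0.07  0.66 -0.71  1.68  0.5   1.    0.07]
```

View pics/w5.png

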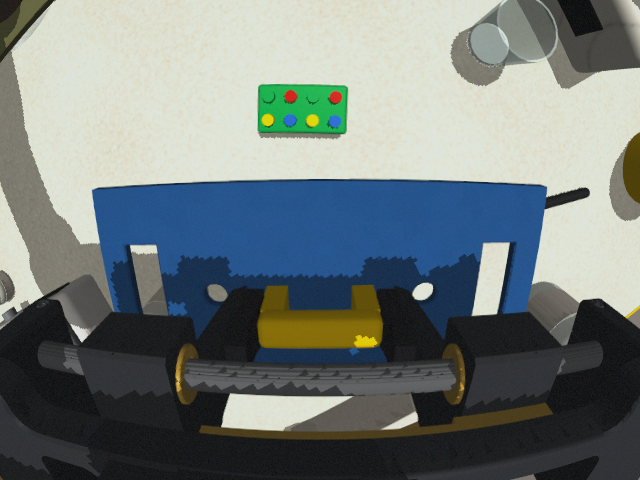

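```bash
cat > fitp.py <<'E'
from h import *
from scipy.optimize import least_squares
from scipy.spatial.transform import Rotation as R
def fit(p,Rt,t):
    # find top-face corners with subpixel edges of the blue mask
    m=(mask(p,(100,100,20),(125,255,255))>0).astype(np.uint8)
    def rowedge(u,v0,v1):
        for v in range(v0,v1):
            if m[v:v+4,u].all():return v-.5
    us=list(range(150,500,25));vs=[rowedge(u,150,230) for u in us]
    L=[(next(u for u in range(60,200) if m[v,u:u+5].all())-.5,v) for v in range(200,240,8)]
    Rr=[(next(u for u in range(600,450,-1) if m[v,u-4:u+1].all())+.5,v) for v in range(200,240,8)]
    # slot inner/far edges: far edges (rows)
    SL=[(u,next(v for v in range(225,290) if not m[v:v+3,u].any())-.5) for u in(140,145,150)]
    SR=[(u,next(v for v in range(225,290) if not m[v:v+3,u].any())-.5) for u in(490,495,500)]
    def tool(u,v,P):  # intersect ray w/ plate top plane, return plate coords
        dx,dy,dz,a,b,c=P;o,d=ray(p,(u,v));M=Rt@R.from_euler("xyz",[a,b,c]).as_matrix();O=t+Rt@np.array([dx,dy,.021+dz])
        o=M.T@(o-O);d=M.T@d;return (o-d*o[2]/d[2])
    def res(P):
        e=[tool(u,v,P)[1]+.055 for u,v in zip(us,vs)]
        e+=[tool(u,v,P)[0]+.112 for u,v in L]+[tool(u,v,P)[0]-.112 for u,v in Rr]
        e+=[tool(u,v,P)[1]+.026 for u,v in SL+SR]
        return np.r_[np.array(e)*1e3,np.array(P)*[500,100,300,50,100,30]]
    s=least_squares(res,np.zeros(6));n=len(us)+16
    print("dx,dy,dz mm",np.round(s.x[:3]*1e3,2),"rot deg",np.round(np.degrees(s.x[3:]),2),"res mm",np.round(s.fun[:n],1))
    return s.x
if __name__=="__main__":
    s,Rt=st();fit(shot("wrist"),Rt,s["tool_pos"])
E
python3 fitp.py
```

```text
15.45 [0.5271 0.2208 0.2757] yaw 59.1 toolz [-0.005 -0.005 -1.   ] F [-0.6 -0.3 -2.9] open mm 49.5 q [-0.07  0.66 -0.71  1.68  0.5   1.    0.07]
dx,dy,dz mm [-0.11 -0.4   2.17] rot deg [ 0.08 -0.04 -0.36] res mm [ 0.  -0.3  0.2  0.2  0.1  0.3  0.  -0.3  0.2  0.1 -0.   0.2  0.3 -0.1
 -0.2 -0.2  0.3  0.1 -0.1  0.3  0.3 -0.3 -0.2 -0.1  0.2 -0.3 -0.3 -0.2
 -0.2 -0.2]
```

Plate held centred (<0.5 mm), level and symmetric. Now I'll carry it high over the wash bottle.

move_arm(targets=[[[0,0,0.04,-0.001,-0.02,0.006,0.3],[0,0,0.04,-0.001,-0.035,0.004,0.3],[0,0,0.04,-0.001,-0.04,0.002,0.3],[0,0,0.04,-0.001,-0.04,0.002,0.3],[0,0,0.04,-0.001,-0.04,0.002,0.3]]])

```text
clock: 16.0
tool_pos: [0.5158, 0.0469, 0.2824]
eef_rot: [0.809, 0.587, -0.01, -0.004]
contact_force: [0.0, -0.8, -3.1]
opening: 0.56
```

move_arm(targets=[[[0,0,0.04,-0.001,-0.04,0.002,0.3],[0,0,0.04,-0.001,-0.04,0.002,0.3],[0,0,0.04,-0.001,-0.04,0.002,0.3],[0,0,0.04,-0.001,-0.04,0.002,0.3],[0,0,0.04,-0.001,-0.035,0,0.3]]])

```text
clock: 16.5
tool_pos: [0.5046, -0.1582, 0.281]
eef_rot: [0.743, 0.669, -0.017, -0.009]
contact_force: [1.2, 0.3, -2.9]
opening: 0.562
```

move_arm(targets=[[[0,0,0,0,-0.03,0,0.3],[0,0,0,0,-0.02,0,0.3],[0,0,0,0,0,0,0.3],[0,0,0,0,0,0,0.3]]])

```text
clock: 16.9
tool_pos: [0.4988, -0.2174, 0.2721]
eef_rot: [0.747, 0.665, -0.022, -0.014]
contact_force: [0.2, 0.3, -3.4]
opening: 0.563
```

```bash
python3 - <<'E'
from h import *
st()
E
```

```text
16.9 [ 0.4988 -0.2174  0.2721] yaw 83.4 toolz [-0.052 -0.008 -0.999] F [ 0.2  0.3 -3.4] open mm 49.5 q [ 0.81  0.69 -0.87  1.72  0.6   1.07  1.18]
```

move_arm(targets=[[[0.008,-0.052,-0.026,0.017,-0.02,-0.02,0.3],[0,0,0,0,0,0,0.3],[0,0,0,0,0,0,0.3]]])

```text
clock: 17.2
tool_pos: [0.516, -0.2328, 0.2495]
eef_rot: [0.753, 0.658, 0.001, -0.003]
contact_force: [0.1, 0.9, -3.3]
opening: 0.563
```

```bash
python3 - <<'E'
from h import *
st()
E
```

```text
17.2 [ 0.516  -0.2328  0.2495] yaw 82.2 toolz [-0.002  0.005 -1.   ] F [ 0.1  0.9 -3.3] open mm 49.6 q [ 0.83  0.73 -0.86  1.72  0.64  0.99  1.16]
```

move_arm(targets=[[[-0.005,-0.002,-0.004,0,-0.004,-0.025,0.3],[0,0,0,0,0,0,0.3],[0,0,0,0,0,0,0.3]]])

```text
clock: 17.5
tool_pos: [0.5168, -0.2323, 0.225]
eef_rot: [0.753, 0.659, 0.001, -0.001]
contact_force: [0.3, 0.0, -3.2]
opening: 0.56
```

```bash
python3 fitp.py; python3 - <<'E'
from h import *
p=shot("scene");cv2.imwrite("pics/s6.png",cv2.resize(p["frame"][210:350,130:310],(800,600),interpolation=cv2.INTER_CUBIC)[...,::-1])
E
```

```text
17.5 [ 0.5168 -0.2323  0.225 ] yaw 82.4 toolz [-0.     0.002 -1.   ] F [ 0.3  0.  -3.2] open mm 49.3 q [ 0.81  0.76 -0.83  1.75  0.68  0.94  1.13]
dx,dy,dz mm [ 2.25 -0.8  -3.01] rot deg [ 0.06 -3.44 -0.61] res mm [ -1.2  -1.4  -1.2  -0.6  -0.6  -0.7  -0.8  -0.5  -0.4   0.1   0.1   0.1
   0.4   0.6  -0.5 -14.8   6.3   6.1   5.9  -0.5  -0.5  -0.4  -0.3  -0.9
  11.3  -3.5  -3.4   0.5   0.6   0.7]
```

View pics/s6.png

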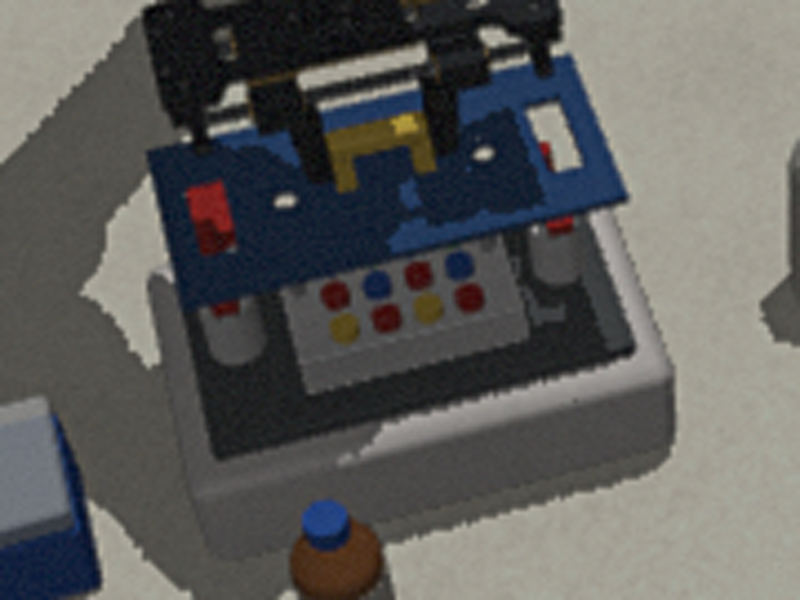

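The plate hangs above the latches, with the red heads seen through the slots. I'll trim y by −5 mm before lowering past the stubs.

move_arm(targets=[[[-0.002,0,-0.008,-0.0005,-0.005,0,0.3],[0,0,0,0,0,0,0.3],[0,0,0,0,0,0,0.3]]])

```text
clock: 17.9
tool_pos: [0.517, -0.238, 0.2272]
eef_rot: [0.756, 0.655, 0.0, 0.001]
contact_force: [0.3, -0.2, -3.0]
opening: 0.559
```

```bash
python3 - <<'E'
from h import *
st()
E
```

```text
17.9 [ 0.517  -0.238   0.2272] yaw 81.9 toolz [ 0.002 -0.002 -1.   ] F [ 0.3 -0.2 -3. ] open mm 49.2 q [ 0.82  0.76 -0.83  1.75  0.68  0.95  1.14]
```

move_arm(targets=[[[0,0,0,-0.0005,-0.001,-0.008,0.3],[0,0,0,0,-0.001,-0.008,0.3],[0,0,0,0,0,0,0.3]]])

```text
clock: 18.2
tool_pos: [0.5164, -0.2405, 0.2102]
eef_rot: [0.756, 0.655, 0.0, 0.002]
contact_force: [0.1, 0.2, -2.8]
opening: 0.561
```

move_arm(targets=[[[0,0,0,0,0.0025,0,0.3],[0,0,0,0,0,-0.004,0.3],[0,0,0,0,0,0,0.3]]])

```text
clock: 18.5
tool_pos: [0.5162, -0.2375, 0.2053]
eef_rot: [0.756, 0.655, 0.0, 0.001]
contact_force: [0.7, 0.3, -3.1]
opening: 0.563
```

```bash
python3 - <<'E'
from h import *
st()
E
```

```text
18.5 [ 0.5162 -0.2375  0.2053] yaw 81.8 toolz [ 0.002 -0.001 -1.   ] F [ 0.7  0.3 -3.1] open mm 49.6 q [ 0.8   0.78 -0.81  1.77  0.71  0.9   1.11]
```

move_arm(targets=[[[0,0,0,0,0,-0.005,0.3],[0,0,0,0,0,-0.005,0.3],[0,0,0,0,0,0,0.3]]])

```text
clock: 18.8
tool_pos: [0.5163, -0.2374, 0.1945]
eef_rot: [0.756, 0.655, 0.0, 0.001]
contact_force: [-0.5, -0.0, -3.1]
opening: 0.566
```

move_arm(targets=[[[0,0,0,0,0,-0.004,0.3],[0,0,0,0,0,0,0.3]]])

```text
clock: 19.0
tool_pos: [0.5162, -0.2375, 0.19]
eef_rot: [0.756, 0.655, 0.0, 0.001]
contact_force: [-0.2, 0.0, -3.5]
opening: 0.561
```

move_arm(targets=[[[0,0,0,0,0,-0.005,0.3],[0,0,0,0,0,-0.005,0.3],[0,0,0,0,0,0,0.3]]])

```text
clock: 19.3
tool_pos: [0.5162, -0.2375, 0.1792]
eef_rot: [0.756, 0.655, 0.0, 0.001]
contact_force: [-0.0, 1.0, -2.6]
opening: 0.559
```

move_arm(targets=[[[0,0,0,0,0,-0.004,0.3],[0,0,0,0,0,0,0.3]]])

```text
clock: 19.5
tool_pos: [0.5161, -0.2375, 0.1747]
eef_rot: [0.756, 0.655, 0.0, 0.001]
contact_force: [0.5, -0.2, -3.8]
opening: 0.561
```

move_arm(targets=[[[0,0,0,0,0,-0.003,0.3],[0,0,0,0,0,0,0.3]]])

```text
clock: 19.7
tool_pos: [0.5163, -0.2375, 0.1716]
eef_rot: [0.756, 0.655, 0.0, 0.001]
contact_force: [0.5, 0.5, -2.9]
opening: 0.563
```

Past the T-heads and onto the pins with no contact force. I'll ease down the last 8 mm.

move_arm(targets=[[[0,0,0,0,0,-0.003,0.3],[0,0,0,0,0,0,0.3]]])

```text
clock: 19.9
tool_pos: [0.5162, -0.2375, 0.1684]
eef_rot: [0.756, 0.655, 0.0, 0.001]
contact_force: [-0.9, 0.3, -3.3]
opening: 0.56
```

move_arm(targets=[[[0,0,0,0,0,-0.002,0.3],[0,0,0,0,0,0,0.3]]])

```text
clock: 20.1
tool_pos: [0.5159, -0.2375, 0.1662]
eef_rot: [0.756, 0.655, -0.0, 0.001]
contact_force: [0.8, 0.4, -3.0]
opening: 0.562
```

move_arm(targets=[[[0,0,0,0,0,-0.0015,0.3],[0,0,0,0,0,0,0.3]]])

```text
clock: 20.3
tool_pos: [0.5159, -0.2375, 0.1645]
eef_rot: [0.756, 0.655, -0.0, 0.001]
contact_force: [0.6, -0.7, -4.4]
opening: 0.561
```

move_arm(targets=[[[0,0,0,0,0,-0.0015,0.3],[0,0,0,0,0,0,0.3]]])

```text
clock: 20.5
tool_pos: [0.516, -0.2375, 0.1634]
eef_rot: [0.756, 0.655, -0.0, 0.001]
contact_force: [-0.5, 0.2, -1.0]
opening: 0.561
```

move_arm(targets=[[[0,0,0,0,0,-0.0015,0.3],[0,0,0,0,0,0,0.3]]])

```text
clock: 20.7
tool_pos: [0.516, -0.2375, 0.1636]
eef_rot: [0.756, 0.655, -0.0, 0.002]
contact_force: [-1.6, 0.7, -2.7]
opening: 0.562
```

move_arm(targets=[[[0,0,0,0,0,0,0.72],[0,0,0,0,0,0,0.72],[0,0,0,0,0,0,0.72],[0,0,0,0,0,0,0.72]]])

```text
clock: 21.1
tool_pos: [0.5183, -0.2375, 0.1645]
eef_rot: [0.756, 0.655, 0.002, 0.004]
contact_force: [0.1, -0.0, -0.5]
opening: 0.717
```

move_arm(targets=[[[0,0,0,0,0,0.02,0.72],[0,0,0,0,0,0.035,0.72],[0,0,0,0,0,0.02,0.4],[0,0,0,0,0,0,0.4]]])

```text
clock: 21.5
tool_pos: [0.5184, -0.2371, 0.241]
eef_rot: [0.756, 0.655, 0.002, 0.003]
contact_force: [0.2, 0.1, 0.8]
opening: 0.565
```

```bash
cat > chk.py <<'E'
from h import *
import sys
st();p=shot("top");q=shot("scene")
a=cv2.resize(p["frame"][205:305,345:485],(400,286),interpolation=cv2.INTER_CUBIC);b=cv2.resize(q["frame"][210:350,130:310],(400,311),interpolation=cv2.INTER_CUBIC)
cv2.imwrite(f"pics/{sys.argv[1]}.png",np.hstack([b,np.pad(a,((0,25),(0,0),(0,0)))])[...,::-1])
E
python3 chk.py c7
```

```text
21.5 [ 0.5184 -0.2371  0.241 ] yaw 81.8 toolz [ 0.006 -0.002 -1.   ] F [0.2 0.1 0.8] open mm 49.7 q [ 0.82  0.74 -0.84  1.73  0.66  0.97  1.15]
```

View pics/c7.png

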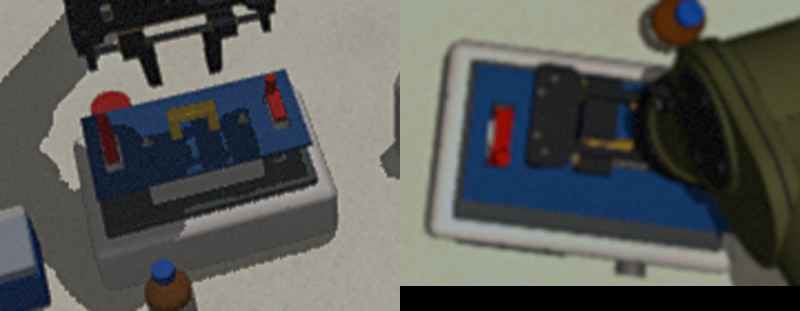

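Plate seated flat: both pins show through their holes and both red heads stand up through the slots. Next is locking the left latch.

move_arm(targets=[[[0,0,0,-0.003,0.04,0,0.4],[0,0,0,-0.003,0.04,0,0.4],[0,0,0,0,0,0,0.4],[0,0,0,0,0,0,0.4]]])

```text
clock: 22.0
tool_pos: [0.5075, -0.1568, 0.2327]
eef_rot: [0.757, 0.654, -0.002, -0.002]
contact_force: [-0.6, -1.5, -0.9]
opening: 0.397
```

```bash
python3 - <<'E'
from h import *
st()
E
```

```text
22.0 [ 0.5075 -0.1568  0.2327] yaw 81.7 toolz [-0.006 -0.    -1.   ] F [-0.6 -1.5 -0.9] open mm 35.0 q [ 0.7   0.7  -0.83  1.84  0.66  0.9   0.98]
```

move_arm(targets=[[[0,-0.006,0,0.003,0.008,0,0.4],[0,0,0,0,0,-0.02,0.4],[0,0,0,0,0,-0.015,0.4],[0,0,0,0,0,0,0.4]]])

```text
clock: 22.4
tool_pos: [0.5107, -0.1508, 0.1943]
eef_rot: [0.758, 0.652, -0.0, -0.0]
contact_force: [-0.5, -1.1, 0.2]
opening: 0.398
```

move_arm(targets=[[[0,0,0,0,0.0025,0,0.4],[0,0,0,0,0,-0.012,0.4],[0,0,0,0,0,-0.01,0.4],[0,0,0,0,0,0,0.4]]])

```text
clock: 22.8
tool_pos: [0.5116, -0.1493, 0.1713]
eef_rot: [0.759, 0.651, 0.0, 0.0]
contact_force: [0.3, -0.0, 0.3]
opening: 0.399
```

move_arm(targets=[[[0,0,0,0,0,0,0.0],[0,0,0,0,0,0,0.0],[0,0,0,0,0,0,0.0],[0,0,0,0,0,0,0.0]]], force=20)

```text
clock: 23.2
tool_pos: [0.5118, -0.1486, 0.1715]
eef_rot: [0.759, 0.651, 0.001, 0.0]
contact_force: [0.1, 2.7, -3.1]
opening: 0.127
```

```bash
python3 - <<'E'
from h import *
st()
E
```

```text
23.2 [ 0.5118 -0.1486  0.1715] yaw 81.2 toolz [ 0.001  0.001 -1.   ] F [ 0.1  2.7 -3.1] open mm 11.1 q [ 0.64  0.78 -0.76  1.9   0.77  0.77  0.86]
```

move_arm(targets=[[[0,0,-0.131,0.0004,0.0022,0,0],[0,0,-0.131,0.0007,0.0021,0,0],[0,0,-0.131,0.001,0.002,0,0],[0,0,-0.131,0.0012,0.0018,0,0],[0,0,-0.131,0.0015,0.0017,0,0]]])

```text
clock: 23.7
tool_pos: [0.5161, -0.1399, 0.1715]
eef_rot: [0.933, 0.36, 0.0, 0.001]
contact_force: [-0.1, 0.3, -1.5]
opening: 0.129
```

```bash
python3 - <<'E'
from h import *
s,_=st();d=s["tool_pos"][:2]-[.5276,-.1504];print(np.linalg.norm(d),np.degrees(np.arctan2(d[1],d[0])))
E
```

```text
23.7 [ 0.5161 -0.1399  0.1715] yaw 42.3 toolz [ 0.001 -0.001 -1.   ] F [-0.1  0.3 -1.5] open mm 11.3 q [ 0.52  0.74 -0.57  1.9   0.62  0.68  0.31]
0.015537757848861525 137.71675011964803
```

move_arm(targets=[[[0,0,-0.14,0.0017,0.0017,0,0],[0,0,-0.14,0.0019,0.0015,0,0],[0,0,-0.14,0.0021,0.0012,0,0],[0,0,-0.14,0.0022,0.0008,0,0],[0,0,-0.14,0.0023,0.0005,0,0]]])

```text
clock: 24.2
tool_pos: [0.5257, -0.1358, 0.1715]
eef_rot: [1.0, 0.004, -0.001, 0.002]
contact_force: [-0.5, -0.1, -2.2]
opening: 0.126
```

move_arm(targets=[[[0,0,-0.1,0.0024,0.0001,0,0],[0,0,-0.04,0.0022,-0.0002,0,0]]])

```text
clock: 24.4
tool_pos: [0.5284, -0.1358, 0.1714]
eef_rot: [0.998, -0.07, -0.004, 0.002]
contact_force: [-3.2, 1.4, 2.9]
opening: 0.121
```

```bash
python3 - <<'E'
from h import *
s,_=st();d=s["tool_pos"][:2]-[.5276,-.1504];print(np.linalg.norm(d),np.degrees(np.arctan2(d[1],d[0])))
E
```

```text
24.4 [ 0.5284 -0.1358  0.1714] yaw -8.0 toolz [-0.008 -0.004 -1.   ] F [-3.2  1.4  2.9] open mm 10.7 q [ 0.36  0.71 -0.33  1.87  0.37  0.63 -0.34]
0.014580304181568698 87.01723056369947
```

move_arm(targets=[[[0,0,0,0.003,0,0,0],[0,0,0,0.003,0,0,0]]])

```text
clock: 24.6
tool_pos: [0.5288, -0.1358, 0.1713]
eef_rot: [0.998, -0.069, -0.01, 0.003]
contact_force: [-7.0, 0.8, 6.1]
opening: 0.127
```

move_arm(targets=[[[0,0,0,0.004,0,0,0],[0,0,0,0.004,0,0,0]]])

```text
clock: 24.8
tool_pos: [0.529, -0.1358, 0.1713]
eef_rot: [0.997, -0.069, -0.018, 0.005]
contact_force: [-8.3, 1.6, 7.5]
opening: 0.125
```

```bash
python3 - <<'E'
from h import *
s,_=st();d=s["tool_pos"][:2]-[.5276,-.1504];print(np.linalg.norm(d),np.degrees(np.arctan2(d[1],d[0])))
E
```

```text
24.8 [ 0.529  -0.1358  0.1713] yaw -7.9 toolz [-0.037 -0.007 -0.999] F [-8.3  1.6  7.5] open mm 11.0 q [ 0.36  0.72 -0.33  1.84  0.37  0.67 -0.33]
0.014657831341016727 84.58078409062519
```

move_arm(targets=[[[0,0,0,0,0,0,0.4],[0,0,0,0,0,0,0.4],[0,0,0,0,0,0,0.4],[0,0,0,0,0,0.035,0.4],[0,-0.02,0,0,0,0.03,0.4]]])

```text
clock: 25.3
tool_pos: [0.5286, -0.1355, 0.235]
eef_rot: [0.998, -0.067, -0.01, 0.003]
contact_force: [0.1, 0.1, -0.0]
opening: 0.399
```

```bash
python3 - <<'E'
from h import *
st()
E
```

```text
25.3 [ 0.5286 -0.1355  0.235 ] yaw -7.6 toolz [-0.02  -0.005 -1.   ] F [ 0.1  0.1 -0. ] open mm 35.1 q [ 0.39  0.63 -0.38  1.8   0.32  0.79 -0.28]
```

move_arm(targets=[[[0.005,-0.02,-0.14,-0.0037,-0.016,0.002,0.4],[0,0,-0.14,-0.0037,-0.016,0.002,0.4],[0,0,-0.14,-0.0037,-0.016,0.002,0.4],[0,0,-0.14,-0.0037,-0.016,0.002,0.4],[0,0,-0.14,-0.0037,-0.016,0,0.4]]])

```text
clock: 25.8
tool_pos: [0.5159, -0.2156, 0.2495]
eef_rot: [0.911, -0.413, 0.009, -0.001]
contact_force: [-0.1, 1.5, 0.1]
opening: 0.399
```

move_arm(targets=[[[0,0,-0.14,-0.0037,-0.016,0,0.4],[0,0,-0.14,-0.0037,-0.016,0,0.4],[0,0,-0.14,-0.0037,-0.016,0,0.4],[0,0,-0.14,-0.0037,-0.016,0,0.4],[0,0,-0.14,-0.0037,-0.016,0,0.4]]])

```text
clock: 26.3
tool_pos: [0.4994, -0.2996, 0.2509]
eef_rot: [-0.704, 0.71, -0.013, -0.002]
contact_force: [0.5, 0.2, 0.6]
opening: 0.395
```

move_arm(targets=[[[0,0,-0.07,0,0,0,0.4],[0,0,0,0,0,0,0.4],[0,0,0,0,0,0,0.4]]])

```text
clock: 26.6
tool_pos: [0.4996, -0.3032, 0.2513]
eef_rot: [-0.677, 0.736, -0.015, -0.003]
contact_force: [0.0, -0.5, -0.2]
opening: 0.397
```

```bash
python3 - <<'E'
from h import *
st()
E
```

```text
26.6 [ 0.4996 -0.3032  0.2513] yaw -94.8 toolz [ 0.016 -0.026 -1.   ] F [ 0.  -0.5 -0.2] open mm 34.9 q [ 0.42  0.62  0.06  1.72 -0.03  0.77 -1.16]
```

move_arm(targets=[[[0.026,0.016,-0.05,-0.012,-0.018,-0.01,0.4],[0,0,0,0,0,-0.025,0.4],[0,0,0,0,0,0,0.4],[0,0,0,0,0,0,0.4]]])

```text
clock: 27.0
tool_pos: [0.4899, -0.3201, 0.2169]
eef_rot: [-0.662, 0.75, -0.001, 0.002]
contact_force: [-0.1, 0.8, 0.4]
opening: 0.398
```

```bash
python3 - <<'E'
from h import *
st()
E
```

```text
27.0 [ 0.4899 -0.3201  0.2169] yaw -97.2 toolz [ 0.004  0.001 -1.   ] F [-0.1  0.8  0.4] open mm 35.0 q [ 0.47  0.67  0.05  1.73 -0.05  0.73 -1.15]
```

move_arm(targets=[[[0,0.004,0,-0.0025,-0.002,0,0.4],[0,0,0,0,0,-0.02,0.4],[0,0,0,0,0,0,0.4],[0,0,0,0,0,0,0.4]]])

```text
clock: 27.4
tool_pos: [0.4898, -0.3222, 0.2007]
eef_rot: [-0.663, 0.748, -0.002, 0.001]
contact_force: [-0.0, -0.0, -0.1]
opening: 0.399
```

move_arm(targets=[[[0,0,0,0,0,-0.012,0.4],[0,0,0,0,0,-0.011,0.4],[0,0,0,0,0,0,0.4],[0,0,0,0,0,0,0.4]]])

```text
clock: 27.8
tool_pos: [0.4909, -0.3224, 0.1779]
eef_rot: [-0.664, 0.748, -0.004, 0.002]
contact_force: [-0.5, -0.0, -0.0]
opening: 0.397
```

move_arm(targets=[[[0,0,-0.01,-0.004,0,-0.005,0.4],[0,0,0,0,0,0,0.4],[0,0,0,0,0,0,0.0],[0,0,0,0,0,0,0.0],[0,0,0,0,0,0,0.0]]])

```text
clock: 28.3
tool_pos: [0.4866, -0.3227, 0.1728]
eef_rot: [-0.659, 0.752, -0.004, 0.002]
contact_force: [0.2, 0.5, -0.2]
opening: 0.15
```

move_arm(targets=[[[0,0,0,0,0,0,0.0],[0,0,0,0,0,0,0.0]]])

```text
clock: 28.5
tool_pos: [0.4866, -0.3227, 0.1729]
eef_rot: [-0.659, 0.752, -0.004, 0.002]
contact_force: [-0.6, -0.2, -0.7]
opening: 0.122
```

```bash
python3 - <<'E'
from h import *
s,_=st();d=s["tool_pos"][:2]-[.5040,-.3248];print(np.linalg.norm(d),np.degrees(np.arctan2(d[1],d[0])))
E
```

```text
28.5 [ 0.4866 -0.3227  0.1729] yaw -97.5 toolz [ 0.008 -0.004 -1.   ] F [-0.6 -0.2 -0.7] open mm 10.7 q [ 0.48  0.73  0.04  1.78 -0.05  0.62 -1.14]
0.017548075850890566 172.98675096438498
```

move_arm(targets=[[[0,0,0.14,-0.0001,-0.0024,0,0],[0,0,0.14,0.0002,-0.0024,0,0],[0,0,0.14,0.0005,-0.0023,0,0],[0,0,0.14,0.0008,-0.0022,0,0],[0,0,0.14,0.0011,-0.0021,0,0]]])

```text
clock: 29.0
tool_pos: [0.4891, -0.3338, 0.1729]
eef_rot: [0.883, -0.468, 0.003, -0.003]
contact_force: [0.2, 0.5, -1.6]
opening: 0.124
```

```bash
python3 - <<'E'
from h import *
s,_=st();d=s["tool_pos"][:2]-[.5040,-.3248];print(np.linalg.norm(d),np.degrees(np.arctan2(d[1],d[0]))%360)
E
```

```text
29.0 [ 0.4891 -0.3338  0.1729] yaw -55.9 toolz [ 0.008  0.002 -1.   ] F [ 0.2  0.5 -1.6] open mm 11.0 q [ 0.62  0.74 -0.17  1.75  0.18  0.66 -0.62]
0.01743881374975183 211.03397962816848
```

move_arm(targets=[[[0,0,0.14,0.0014,-0.002,0,0],[0,0,0.14,0.0016,-0.0018,0,0],[0,0,0.14,0.0018,-0.0015,0,0],[0,0,0.14,0.002,-0.0012,0,0],[0,0,0.14,0.0022,-0.0009,0,0]]])

```text
clock: 29.5
tool_pos: [0.4985, -0.3408, 0.1729]
eef_rot: [0.992, -0.123, 0.002, -0.004]
contact_force: [0.3, 0.8, -0.8]
opening: 0.122
```

move_arm(targets=[[[0,0,0.1,0.0022,-0.0006,0,0],[0,0,0.02,0.002,-0.0003,0,0]]])

```text
clock: 29.7
tool_pos: [0.501, -0.3413, 0.1728]
eef_rot: [0.998, -0.06, -0.001, -0.005]
contact_force: [-5.0, 1.4, 5.2]
opening: 0.126
```

move_arm(targets=[[[0,0,0,0.003,0,0,0],[0,0,0,0.003,0,0,0],[0,0,0,0.003,0,0,0]]])

```text
clock: 30.0
tool_pos: [0.5012, -0.3413, 0.1727]
eef_rot: [0.998, -0.064, -0.01, -0.005]
contact_force: [-7.5, 1.6, 6.5]
opening: 0.124
```

```bash
python3 - <<'E'
from h import *
s,_=st();d=s["tool_pos"][:2]-[.5040,-.3248];print(np.linalg.norm(d),np.degrees(np.arctan2(d[1],d[0]))%360)
E
```

```text
30.0 [ 0.5012 -0.3413  0.1727] yaw -7.4 toolz [-0.019  0.012 -1.   ] F [-7.5  1.6  6.5] open mm 10.9 q [ 0.75  0.79 -0.41  1.67  0.41  0.79  0.02]
0.016781543110463468 260.27964011932943
```

move_arm(targets=[[[0,0,0,0,0,0,0.4],[0,0,0,0,0,0,0.4],[0,0,0,0,0,0,0.4],[0,0,0,0,0,0.035,0.4],[0,0,0,0,0,0.035,0.4]]])

```text
clock: 30.5
tool_pos: [0.4996, -0.3408, 0.2399]
eef_rot: [0.998, -0.067, -0.013, -0.007]
contact_force: [0.3, -0.2, 0.9]
opening: 0.394
```

move_arm(targets=[[[0,0,0,-0.035,-0.03,0.01,0.4],[0,0,0,-0.035,-0.035,0.01,0.4],[0,0,0,-0.035,-0.035,0,0.4],[0,0,0,-0.035,-0.035,0,0.4],[0,0,0,-0.03,-0.03,0,0.4]]])

```text
clock: 31.0
tool_pos: [0.337, -0.5052, 0.268]
eef_rot: [0.998, -0.059, -0.002, -0.004]
contact_force: [0.2, -1.1, -0.1]
opening: 0.399
```

move_arm(targets=[[[0,0,0,-0.02,-0.03,0,0.4],[0,0,0,0,0,0,0.4],[0,0,0,0,0,0,0.4]]])

```text
clock: 31.3
tool_pos: [0.3087, -0.5434, 0.2677]
eef_rot: [0.998, -0.067, -0.003, -0.002]
contact_force: [-0.9, 0.9, 0.6]
opening: 0.403
```

```bash
sed -i 's/205:305,345:485/205:305,345:485/' chk.py; python3 chk.py c8; python3 - <<'E'
from h import *
import h
h.C=np.array([.5159,-.2377]);h.YAW=np.deg2rad(-7.8)
for n in("top","scene"):
    p=shot(n)
    for s in(1,-1):print(n,s,np.round(fit_latch(p,s),3))
E
```

```text
31.3 [ 0.3087 -0.5434  0.2677] yaw -7.6 toolz [-0.006  0.004 -1.   ] F [-0.9  0.9  0.6] open mm 35.4 q [ 1.24  0.7  -0.48  1.53  0.36  1.01  0.52]
top 1 [0.745 1.55  1.    0.   ]
top -1 [ 0.743  1.6    0.    -1.   ]
scene 1 [ 0.733  1.625 -1.     0.   ]
scene -1 [ 0.452  1.6   -1.    -1.   ]
```

View pics/c8.png

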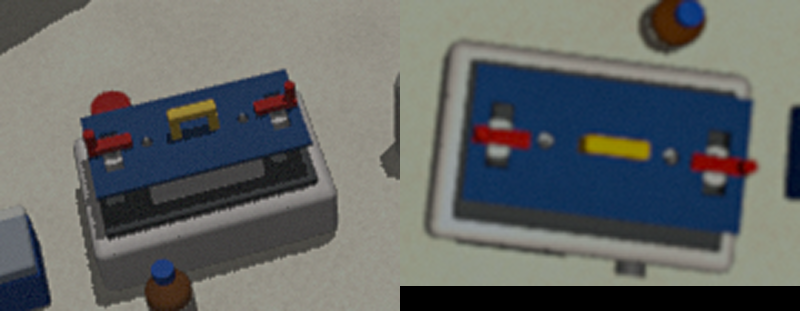

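Both bars lie across their slots with stubs outward, and the plate is flat on the pins. The fits give about 1.55–1.63 rad, which agrees with the stops. Handing in after a quick check that the neighbouring bottles and racks haven't moved.

```bash
python3 - <<'E'
from h import *
p=shot("top")
for q,o in(("wash_bottle",[249.3,308.8]),("tube_rack",[294.6,214.1]),("jar",[316.8,434.8]),("amber_bottle",[213.8,439.6]),("reagent_bottle",[207.4,231.6])):
    print(q,o,[np.round(d["centre"],1).tolist() for d in r.find_in(p,q)[:2]])
print(r.finish_job())
E
```

```text
wash_bottle [249.3, 308.8] [[249.9, 308.8], [263.3, 454.3]]
tube_rack [294.6, 214.1] [[293.8, 211.9]]
jar [316.8, 434.8] [[317.0, 432.9]]
amber_bottle [213.8, 439.6] [[213.0, 438.0]]
reagent_bottle [207.4, 231.6] [[207.0, 233.5]]
the job is handed in; nothing more can be done
None
```

The plate is fitted on the shaker and both latches are locked. I handed the job in at about 31 s of the 72 s allowed.

**What I did:** I turned both latches to their 0 stops and lifted the plate over the wash bottle. I then lowered it onto the pins and seats, with only about 3 N of its weight shifting onto them at touchdown. Both latches went a quarter turn to their locked stops, where 7–8 N of push gave no more movement. I let go and backed the arm away.

**Departure from the instructions:** I gripped the handle bar across its 50 mm ends, not its 14 mm width. The other way, the gripper's body would have hit the reagent bottle. The plate hung level and centred.

**Slip along the way:** On the first try at the right stub, the fingers closed beside it and slid off with about 5 N of force. I corrected and repeated it.

**Last checks:**
- **Plate and latches:** The final picture shows the plate flat, with both bars across their slots and their stubs outward. Image fits gave latch angles of 1.55–1.63 rad against 1.571. The right latch fitted poorly in the scene view, with an overlap of only 0.45.
- **Tool position at the stops:** It read about 2° short on both latches. I put this down to a 0.6 mm error in my estimate of the shaker's position.
- **Other items:** The five I rechecked (wash, amber and reagent bottles, jar and rack) were within about 2 pixels of where they started, which is detector noise. I did not recheck the beaker, tip box or marker.

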